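# Clamp the purple-capped tube rack on its mixer

## Robot

A 6-joint arm with a two-finger parallel gripper is mounted at the origin on the work surface. World frame = base frame: x ahead of the robot, y to its left, z up, the work surface at z = 0. Lengths are in mm, angles in rad, forces in N, time in s.
With the tool pointing down it reaches from about 275 to 1000 mm from the base axis. Payload 8.4 kg.
Tool frame: the origin (TCP) lies midway between the tips of the shut fingers; the grasp point (between the pads) lies 19 mm behind it; y points along the fingers, z is the direction in which the jaws open and shut, and the axes are right-handed (so a half turn about y gives the same grasp; the last joint's range is limited). The gripper opens to 85 mm and grips with 20 to 120 N. Pads are 22 mm wide; open, the fingers measure 114 mm over their backs; the gripper's body (76 mm by 85 mm) begins 54 mm behind the grasp point. The pads swing forward as they close: fully open they stand 13 mm farther back than shut.
Start: joints at [1.124, 0.353, 1.633, -0, 1.155, -0.002], TCP at [268.922, 564.189, 231.281] pointing down, gripper open.
Joint ranges: [-2.63, 2.63], [-0.92, 2.1], [0.06, 2.66], [-1.3, 4.44], [0, 2.69], [-3.02, 3.02]. Speed limits (rad/s): [2.22, 2.22, 2.79, 3.14, 3.14, 3.14].

## Interface

Orientations are given as [roll, pitch, yaw] about the fixed x, y, z axes, in that order (R = Rz(yaw) Ry(pitch) Rx(roll)).
In Python, from rig import r gives the robot as it stands. The module is installed in compiled form; this text tells all that it offers.
- The arm moves only by the tool apply_moves, never from a script. Its argument "plan" is text: rows parted by semicolons, each of 7 numbers parted by spaces: the shift along the tool's x, y, z in cm, then the turn, a rotation vector about the tool's x, y, z in degrees, then the closure, from 0 (fully open) to 1 (shut). A call has 1 to 20 rows; each row shifts and turns the pose as measured when the row begins, along the tool's axes as they then stand; what a row does not reach is not made up. A row lasts 1/10 s, in which the tool goes at most 50 mm and 8.59 degrees, less where a joint would pass 70% of its speed; a pose out of reach is approached as far as the arm can. A call is refused whole if a number of a shift passes 5 or a number of a turn 8.59, either way. A call with a gripper value outside its range is refused whole. The fingers move at their own pace and stop on an object; "squeeze" is the grip in N (left out, the last holds). Time passes only in rows, so rows that do not move let the fingers close. It gives the time, the measured TCP pose, the force and the opening at its end, in the units of the state.
- r.sense(): the state, without advancing time (a new reading comes with each control period).
- r.grab_frame(name): name is "side" or "top"; returns the picture (384x512x3 uint8, blue, green, red); there is no depth.
- r.get_calibration(name): a dict with "vertical_fov" (degrees; the focal length in pixels is half the picture's height over the tangent of half this angle, whatever the lens; pixels are square), "cx", "cy" (the principal point, pixels), "D" ([k1, k2, p1, p2, k3] as OpenCV has them; the pictures are not rectified), "R" (3x3) and "t" (3): a world point X has camera coordinates R X + t. Camera axes: x right, y down, z forward; pixel columns grow to the right and rows downward; lengths in mm; the calibration is good to about 2 mm. A picture is of the moment at which its call begins. get_calibration takes no time and is no camera call.
- r.sign_off(): hands the job in, once; it reports no verdict.
The state is a dict: "clock": time; "qpos": joint angles; "qvel": joint speeds; "joint_efforts": joint torques, N m; "eef_pos": TCP position; "tcp_rot": TCP orientation; "contact_force": force on the tool from outside, world axes, zero at the start; "wrist_torque": the same for the moment, N m; "opening": opening from 0.0 (shut) to 1.0 (fully open).
Only numpy, scipy, OpenCV 4.12 (cv2) and the standard library are available. Lean on these libraries where they do the work, as an engineer would, in place of code of your own. Each camera call takes 0.05 s, during which the arm holds its last target. There are 200 camera calls.

## Task

Two small mixers stand on the lab bench, each with a loose rack of blood tubes in an open trigger clamp. Clamp the rack with the purple caps: squeeze its clamp's orange twin trigger again and again, letting it spring back each time, until the sliding jaw has pushed the rack against the fixed stop and grips it firmly, then leave the trigger free. Do not push the rack or the jaw's pad yourself, leave the yellow-capped rack and its clamp as they are, and do not disturb the two jugs and the blue box.

Things in the scene. Friction and masses are not known exactly. Their poses are not given: they have to be found in the camera images.
- clamp_a: Mixer whose clamp holds the purple-capped rack; fixed. White base 300 x 116 mm, grey tray top 40 mm above the bench. Origin: centre of the underside. x runs along the clamp's steel bar to the fixed aluminium stop (at the +x end, 95 mm high); z is up. At x = -90 mm stands the black ratchet head (62 x 42 mm, top 84 mm above the bench) with the two orange trigger paddles.
- grip_a (a point): Point midway between clamp_a's two upright orange paddles, 136 mm above the bench: squeeze here. Axes as clamp_a; paddles at +y and -y, tops 154 mm above the bench, 26 mm wide along x, 8 mm thick, 62 mm over their outer faces at rest, about 32 mm fully squeezed. They pivot 76 mm above the bench and swing inwards together (geared: pushing one moves both).
- trigger_a (a joint): Swing of the paddles (rad): 0 at rest, 0.25 fully squeezed. A full squeeze takes 5 to 20 N on each paddle and drives the jaw about 12 mm (its teeth are 6 mm apart). Let go, the paddles spring back to rest by themselves and the jaw stays. Once the rack is gripped hard they no longer go in fully; squeezing on does no harm.
- jaw_a (a joint): Travel of the sliding jaw (black plate with the orange sprung pad) towards the stop (m), 0 to 0.064, starts at 0 to 0.02. Moves forward by the trigger, does not come back. Pad face at x = 20 mm + this in clamp_a while its spring (0.9 N per mm) is relaxed. With the rack at the stop the pad touches it at about 0.054; beyond 0.060 the grip is firm; at the end, 0.064, about 9 N.
- pad_a: Orange pad of clamp_a's jaw, a plate 80 x 36 mm, 6 mm thick, that presses on the rack. Its front face lies 20 mm in +x from this origin.
- rack_purple: White tube rack with twelve purple-capped tubes, 64 mm along x, 84 mm along y, 84 mm high over the caps, 0.25 to 0.5 kg, loose on the tray of clamp_a between jaw and stop. Origin: centre of its underside; axes about as clamp_a. It touches the fixed stop when its origin is at x = 106 mm in clamp_a; it starts 5 to 14 mm short of that.
- clamp_b: The other, identical mixer and clamp, holding the yellow-capped rack: not to be touched. Origin and axes as clamp_a, the paddles likewise at x = -90 mm.
- jaw_top_b (a point): Top middle of the black jaw plate of clamp_b, 86 mm above the bench. To be left where it is.
- rack_yellow: Same tube rack with yellow caps, loose on clamp_b's tray. To be left alone.
- jug_green: Bystander: white reagent jug with a green cap, 60 x 75 mm, 138 mm high, loose on the bench. Origin: centre of the underside.
- jug_blue: Bystander: white reagent jug with a blue cap, same size. Origin: centre of the underside.
- tip_box: Bystander: blue pipette-tip box with a white band, 120 x 85 x 60 mm, loose on the bench. Origin: centre of the underside.

How it is judged:
By the outcome, as a careful person would: the job done as asked, in the order asked, and still so for the second after the job is handed in, with the robot touching nothing.
It also fails if it takes over 42 s, if anything falls off the work surface, if the arm or the gripper's body presses on something with over 40 N, if the wrist force passes 120 N, or if a joint passes its speed limit or range.

## Working session

There is one attempt and no reset: what is moved stays moved. The work goes in short steps, Python scripts to look and compute and a tool call to move; the robot and the scene stay as the last step left them, time stands still between calls to the robot, and variables do not carry over. Pictures are saved under pics/ and viewed, about 8 in all and at most 12, crops included, and the job is handed in when it is done.

Besides the shell and the picture viewer there is one more tool, called as name(argument=value, ...), one argument or row to a line, values as JSON. apply_moves: Moves the arm, as the interface text tells. Its arguments: {"type":"object","properties":{"plan":{"type":"string"},"squeeze":{"type":"number"}},"required":["plan"]}

```bash
mkdir -p pics
python3 - <<'E'
from rig import r
import cv2
s=r.sense();print(s)
for n in("side","top"):
    cv2.imwrite(f"pics/{n}0.png",r.grab_frame(n)); print(n,r.get_calibration(n))
E
```

```text
{'clock': 0.0, 'qpos': array([ 1.12360953e+00,  3.53707670e-01,  1.63411229e+00, -1.18106365e-05,
        1.15520201e+00, -2.38207597e-03]), 'qvel': array([ 0.00041806, -0.00096443,  0.00128657,  0.00115765, -0.00085948,
        0.00175559]), 'joint_efforts': array([ 3.71424339e-04, -6.05262709e+01, -3.42063046e+01,  8.65758375e-05,
        9.30223876e-03, -1.38168295e-05]), 'eef_pos': array([268.71701452, 563.76576567, 230.53385347]), 'tcp_rot': array([-1.57222567e+00, -7.39367123e-06, -4.44799939e-01]), 'contact_force': array([ 0.57368014,  0.07982398, -0.13297633]), 'wrist_torque': array([ 0.00382261, -0.01932459, -0.06378443]), 'opening': 1.003890220566392}
side {'vertical_fov': 57.418396969441716, 'cx': 255.06961320808801, 'cy': 191.28930951624696, 'D': array([0.00691857, 0.        , 0.        , 0.        , 0.        ]), 'R': array([[ 0.87311971, -0.48739054, -0.01060317],
       [-0.33043463, -0.57567484, -0.74793812],
       [ 0.35843398,  0.65654318, -0.66368376]]), 't': array([-501.0865816 ,  274.58206698,  874.89420597])}
top {'vertical_fov': 50.674916539468626, 'cx': 257.07258615790636, 'cy': 193.05940089173552, 'D': array([-0.07951805,  0.        ,  0.        ,  0.        ,  0.        ]), 'R': array([[ 0.0151392 , -0.99984109,  0.00941226],
       [-0.98179792, -0.01664706, -0.18919754],
       [ 0.18932417, -0.00637664, -0.98189393]]), 't': array([   1.69347456,  554.16665346, 1067.92070912])}
```

View pics/side0.png

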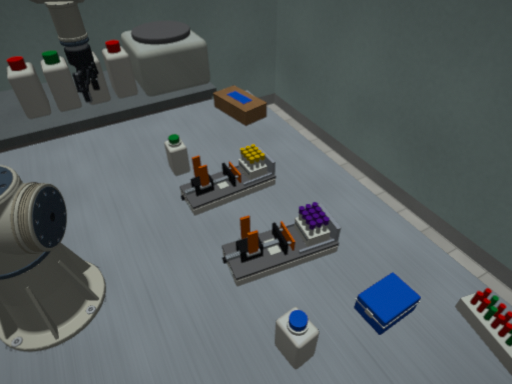

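View pics/top0.png

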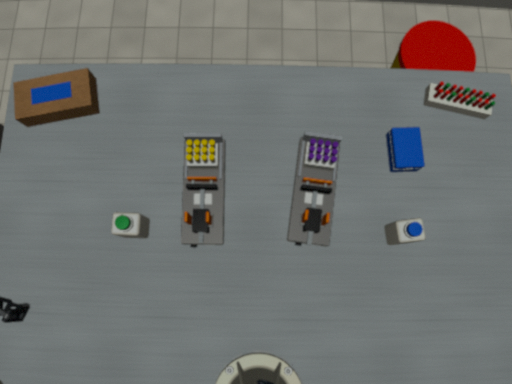

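The purple clamp is at right in the top view, with paddles at about (305,216) and (327,219) and caps at about (322,152). In the side view its paddles are at about (245,228) and (252,242). The yellow clamp is to its left.

```bash
cat > h.py <<'E'
import numpy as np,cv2
from rig import r
def cam(n):
    c=r.get_calibration(n);f=192/np.tan(np.radians(c["vertical_fov"]/2))
    return c,np.array([[f,0,c["cx"]],[0,f,c["cy"]],[0,0,1]])
def onplane(n,uv,z):
    c,K=cam(n);p=cv2.undistortPoints(np.array([[uv]],float),K,c["D"])[0,0]
    C=-c["R"].T@c["t"];d=c["R"].T@np.array([p[0],p[1],1]);return C+d*(z-C[2])/d[2]
def proj(n,X):
    c,K=cam(n);return cv2.projectPoints(np.array([X],float),cv2.Rodrigues(c["R"])[0],c["t"],K,c["D"])[0].reshape(-1,2)[0]
def blobs(im,lo,hi,box,amin=8):
    x0,x1,y0,y1=box;m=cv2.inRange(cv2.cvtColor(im,cv2.COLOR_BGR2HSV)[y0:y1,x0:x1],lo,hi)
    n,l,s,c=cv2.connectedComponentsWithStats(m)
    return [(s[i][4],s[i][:4]+[x0,y0,0,0],c[i]+[x0,y0]) for i in range(1,n) if s[i][4]>=amin]
E
python3 - <<'E'
from h import *
np.set_printoptions(precision=1,suppress=True)
t=cv2.imread("pics/top0.png");s=cv2.imread("pics/side0.png")
for b in blobs(t,(5,150,80),(18,255,255),(285,350,120,250)):print("top or",*b,onplane("top",b[2],145)[:2], onplane("top",b[2],84)[:2])
for b in blobs(s,(5,150,80),(18,255,255),(220,345,200,285)):print("side or",*b)
for b in blobs(t,(125,100,40),(150,255,255),(285,350,120,250),3):print("top pur",*b,onplane("top",b[2],84)[:2])
m=cv2.resize(t[120:255,280:430],None,fx=4,fy=4,interpolation=cv2.INTER_NEAREST)
m2=cv2.resize(s[190:290,210:350],None,fx=4,fy=4,interpolation=cv2.INTER_NEAREST)
h=max(m.shape[0],m2.shape[0]);cv2.imwrite("pics/c0.png",m);cv2.imwrite("pics/c1.png",m2)
E
```

```text
top or 85 [303 178  29   6] [317.  180.3] [ 572.  -141.4] [ 586.  -151.1]
top or 45 [304 209   5  11] [306.  214.2] [ 484.2 -112.6] [ 492.8 -120.5]
top or 36 [325 213   5  10] [327.  217.4] [ 477.  -165.6] [ 485.2 -176.7]
side or 23 [240 216   9   4] [244.1 217.5]
side or 71 [281 222  14  20] [287.3 232. ]
side or 32 [247 231  11   4] [251.6 232.5]
top pur 87 [309 138   8  21] [311.7 147.6] [ 678.3 -137.9]
top pur 89 [316 139   8  21] [319.  148.7] [ 675.4 -158.1]
top pur 189 [324 140  14  22] [330.4 150.4] [ 671.3 -189.4]
```

View pics/c0.png

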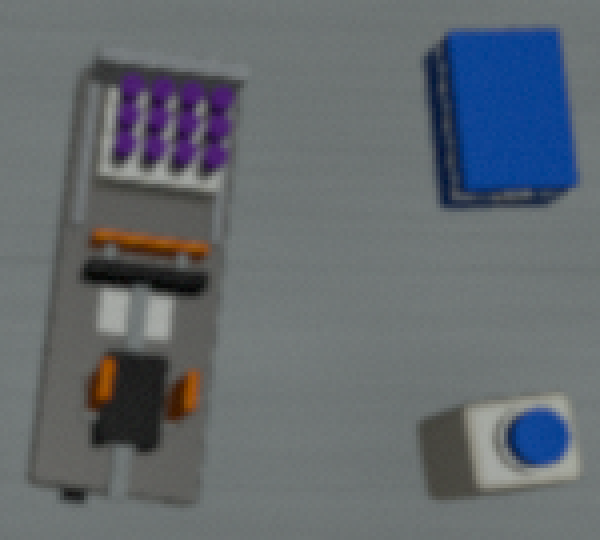

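View pics/c1.png

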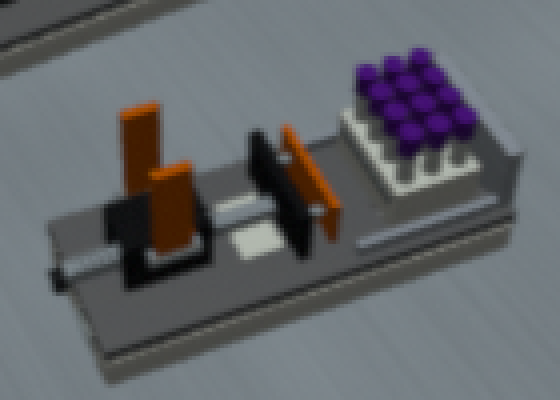

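Run:
```python
from h import *
np.set_printoptions(precision=1,suppress=True)
o=lambda n,uv,z:onplane(n,uv,z)[:2]
for n in("top","side"):
    c,K=cam(n);print(n,"C",-c["R"].T@c["t"])
S=lambda x,y:(x/4+210,y/4+190); T=lambda x,y:(x/4+280,y/4+120)
for p in[(121,110),(158,103),(149,172),(190,163)]:print("side ptop",o("side",S(*p),154))
for p in[(106,357),(115,359),(190,372),(200,372)]:print("top ptop",o("top",T(*p),154))
bl,br=o("top",T(28,482),40),o("top",T(197,502),40);print("base rear corners",bl,br,np.linalg.norm(bl-br))
print("side base rear corner",o("side",S(104,358),40),o("side",S(50,222),40),"front near",o("side",S(513,218),40))
print("stop top",o("top",T(98,50),95),o("top",T(248,70),95))
print("pad",o("top",T(92,232),76),o("top",T(208,246),76))
```

```text
top C [ 341.9   17.7 1153.4]
side C [ 214.6 -660.6  780.7]
side ptop [ 473.3 -108. ]
side ptop [ 496.2 -114. ]
side ptop [ 464.2 -161.7]
side ptop [ 488.9 -167.6]
top ptop [ 495.5 -112.8]
top ptop [ 494.3 -118.4]
top ptop [ 486.9 -165.4]
top ptop [ 486.9 -171.7]
base rear corners [425.5 -73.5] [ 413.4 -189.7] 116.8216575385135
side base rear corner [ 412.9 -192.2] [430.  -77.4] front near [ 704.3 -229.6]
stop top [ 717.6 -116.9] [ 705.5 -220.3]
pad [ 593.6 -114.1] [ 585.3 -193.6]
```

apply_moves(
  plan="3.3 0 -3.6 0 0 0 0;3.3 0 -3.6 0 0 0 0;3.3 0 -3.6 0 0 0 0;3.3 0 -3.6 0 0 0 0;3.3 0 -3.6 0 0 0 0;3.3 0 -3.6 0 0 0 0;3.3 0 -3.6 0 0 0 0;3.3 0 -3.6 0 0 0 0;3.3 0 -3.6 0 0 0 0;3.3 0 -3.6 0 0 0 0;3.3 0 -3.6 0 0 0 0;3.3 0 -3.6 0 0 0 0;3.3 0 -3.6 0 0 0 0;3.3 0 -3.6 0 0 0 0;0 0 0 0 -6 0 0;0 0 0 0 -6 0 0;0 0 0 0 -6 0 0;0 0 0 0 0 0 0",
)

```text
clock: 1.9
eef_pos: [471.2, -110.3, 227.3]
tcp_rot: [-1.573, 0.001, -0.12]
contact_force: [-0.5, 0.2, 0.0]
opening: 0.998
```

apply_moves(
  plan="1.2 0 -2.9 0 0 0 0;0 0 0 0 0 0 0;0 0 0 0 0 0 0",
)

```text
clock: 2.2
eef_pos: [479.3, -140.5, 226.9]
tcp_rot: [-1.573, 0.002, -0.128]
contact_force: [-0.4, 0.2, -0.5]
opening: 0.998
```

Run:
```python
from h import *
print(r.sense()["eef_pos"],r.sense()["tcp_rot"])
t=r.grab_frame("top");s=r.grab_frame("side")
a=cv2.resize(s[140:270,200:340],None,fx=4,fy=4);cv2.imwrite("pics/c2.png",a)
```

```text
[ 479.27405693 -140.49697324  226.85090825] [-1.57250789  0.00205182 -0.12776844]
```

View pics/c2.png

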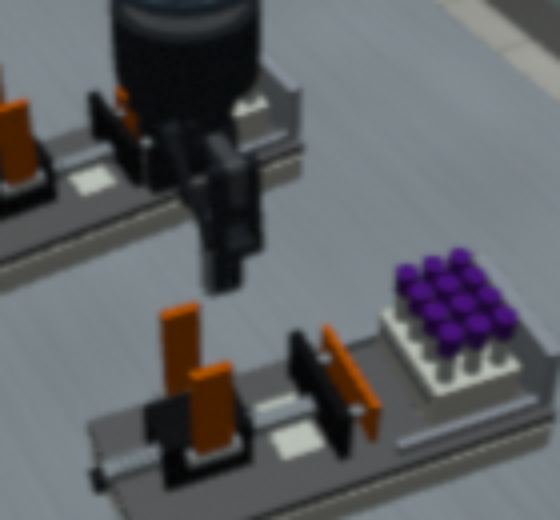

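The fingers hang above the purple clamp's paddles (crop 180,350 and 212,410) and straddle them across. I'll go down.

apply_moves(
  plan="0 2.8 0 0 0 0 0;0 2.8 0 0 0 0 0;0 2.8 0 0 0 0 0;0 2.8 0 0 0 0 0;0 0 0 0 0 0 0;0 0 0 0 0 0 0",
  squeeze=30,
)

```text
clock: 2.9
eef_pos: [480.2, -137.2, 113.9]
tcp_rot: [-1.573, -0.002, -0.128]
contact_force: [-0.7, -1.3, 0.6]
opening: 0.998
```

Run:
```python
from h import *
t=r.grab_frame("top");s=r.grab_frame("side")
a=cv2.resize(s[160:280,200:350],None,fx=4,fy=4);cv2.imwrite("pics/c3.png",a)
```

```text
(no output)
```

View pics/c3.png

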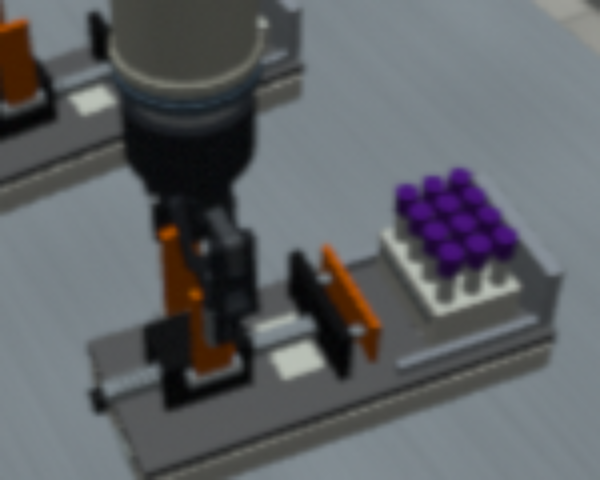

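apply_moves(
  plan="0 0 -0.3 0 0 0 0;0 0 0 0 0 0 1;0 0 0 0 0 0 1;0 0 0 0 0 0 1;0 0 0 0 0 0 1;0 0 0 0 0 0 1;0 0 0 0 0 0 1",
  squeeze=30,
)

```text
clock: 3.7
eef_pos: [482.8, -138.2, 120.7]
tcp_rot: [-1.568, -0.01, -0.131]
contact_force: [2.0, 0.6, -5.4]
opening: 0.421
```

Run:
```python
from h import *
t=r.grab_frame("top");s=r.grab_frame("side")
a=cv2.resize(s[160:280,200:350],None,fx=4,fy=4);cv2.imwrite("pics/c4.png",a)
print(r.sense()["opening"])
```

```text
0.4183485629689627
```

View pics/c4.png

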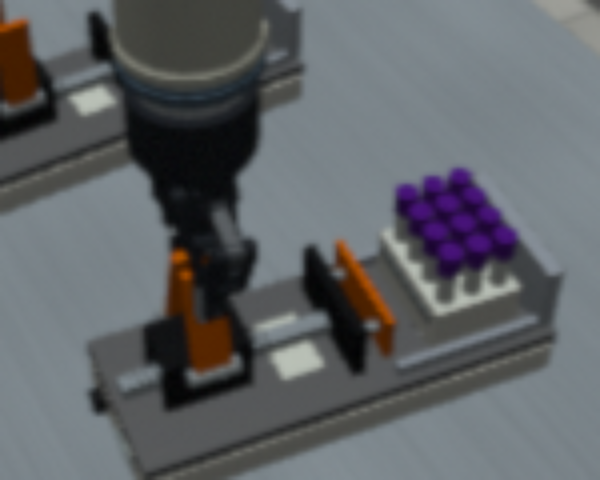

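The first squeeze moved the jaw forward about 12 mm: the pad went from crop x≈352 to 367. The arm crept up 7 mm, so I'll correct that and keep pumping.

apply_moves(
  plan="0 0 0 0 0 0 0;0 0 0 0 0 0 0;0 0 0 0 0 0 0;-0.3 0.7 -0.1 0 0 0 0;0 0 0 0 0 0 0;0 0 0 0 0 0 1;0 0 0 0 0 0 1;0 0 0 0 0 0 1;0 0 0 0 0 0 1;0 0 0 0 0 0 1;0 0 0 0 0 0 1;0 0 0 0 0 0 0;0 0 0 0 0 0 0;0 0 0 0 0 0 0;0 0 0 0 0 0 0",
)

```text
clock: 5.3
eef_pos: [480.9, -138.1, 115.7]
tcp_rot: [-1.566, -0.012, -0.133]
contact_force: [0.4, 0.2, 0.4]
opening: 0.997
```

```bash
cat > jaw.py <<'E'
from h import *
np.set_printoptions(precision=1,suppress=True)
# pad centre-top in clamp_a frame, from top view at z~76, plus cap blob centroid
O=np.array([569.5,-151.0]);y=-0.117;ex=np.array([np.cos(y),np.sin(y)])
t=r.grab_frame("top");s=r.grab_frame("side")
for nm,im in(("new",t),("first",cv2.imread("pics/top0.png"))):
    b=max(blobs(im,(5,150,80),(18,255,255),(285,350,150,200)),key=lambda b:b[0])
    c=[x for x in blobs(im,(125,100,40),(150,255,255),(285,350,120,200),3)]
    n=sum(x[0] for x in c);m=sum(x[0]*x[2] for x in c)/n
    print(nm,b[0],b[2],"pad x",ex@(onplane("top",b[2],76)[:2]-O),"caps x",ex@(onplane("top",m,84)[:2]-O),n)
print(r.sense()["opening"],r.sense()["eef_pos"])
E
python3 jaw.py
```

```text
new 20 [307.3 172.9] pad x 35.49774879350036 caps x 106.15085377403584 358
first 85 [317.  180.3] pad x 18.324767489559274 caps x 105.9185405969533 365
1.0028832374873717 [ 480.8 -138.   115.7]
```

apply_moves(
  plan="-0.1 0.2 -0.1 0 0 0 0;0 0 0 0 0 0 1;0 0 0 0 0 0 1;0 0 0 0 0 0 1;0 0 0 0 0 0 1;0 0 0 0 0 0 1;0 0 0 0 0 0 1;0 0 0 0 0 0 0;0 0 0 0 0 0 0;0 0 0 0 0 0 0;-0.1 0.2 -0.1 0 0 0 0;0 0 0 0 0 0 0;0 0 0 0 0 0 1;0 0 0 0 0 0 1;0 0 0 0 0 0 1;0 0 0 0 0 0 1;0 0 0 0 0 0 1;0 0 0 0 0 0 1",
)

```text
clock: 7.2
eef_pos: [479.8, -137.9, 115.6]
tcp_rot: [-1.562, -0.014, -0.134]
contact_force: [-0.4, 0.0, -1.2]
opening: 0.456
```

```bash
python3 jaw.py;python3 - <<'E'
from h import *
s=r.grab_frame("side")
cv2.imwrite("pics/c5.png",cv2.resize(s[160:280,200:350],None,fx=4,fy=4))
E
```

```text
new 26 [309.8 165.7] pad x 56.80694063204147 caps x 106.09332200168463 368
first 85 [317.  180.3] pad x 18.324767489559274 caps x 105.9185405969533 365
0.45571220328391354 [ 479.8 -137.9  115.6]
```

View pics/c5.png

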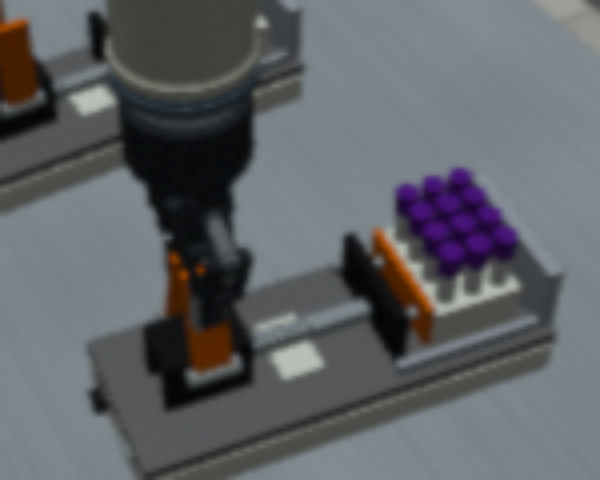

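The pad is now just short of the rack (crop 405,290). I'll keep pumping.

apply_moves(
  plan="0 0 0 0 0 0 0;0 0 0 0 0 0 0;0 0 0 0 0 0 0;0 0.2 -0.1 0 0 0 0;0 0 0 0 0 0 0;0 0 0 0 0 0 1;0 0 0 0 0 0 1;0 0 0 0 0 0 1;0 0 0 0 0 0 1;0 0 0 0 0 0 1;0 0 0 0 0 0 1",
)

```text
clock: 8.45
eef_pos: [480.1, -137.9, 115.4]
tcp_rot: [-1.56, -0.014, -0.135]
contact_force: [0.9, -0.1, -0.6]
opening: 0.452
```

```bash
python3 jaw.py
```

```text
new 26 [311.  162.9] pad x 65.00902186104078 caps x 112.59624686832642 359
first 85 [317.  180.3] pad x 18.324767489559274 caps x 105.9185405969533 365
0.4503570951743413 [ 480.1 -138.   115.4]
```

apply_moves(
  plan="0 0 0 0 0 0 0;0 0 0 0 0 0 0;0 0 0 0 0 0 0;0 0.2 -0.1 0 0 0 0;0 0 0 0 0 0 0;0 0 0 0 0 0 1;0 0 0 0 0 0 1;0 0 0 0 0 0 1;0 0 0 0 0 0 1;0 0 0 0 0 0 1;0 0 0 0 0 0 1;0 0 0 0 0 0 1",
  squeeze=40,
)

```text
clock: 9.75
eef_pos: [480.7, -138.0, 115.6]
tcp_rot: [-1.558, -0.014, -0.136]
contact_force: [-0.6, 0.1, 1.5]
opening: 0.444
```

```bash
python3 jaw.py;python3 - <<'E'
from h import *
s=r.grab_frame("side")
cv2.imwrite("pics/c6.png",cv2.resize(s[160:280,200:350],None,fx=4,fy=4))
E
```

```text
new 32 [311.8 161.2] pad x 70.29990257624902 caps x 117.6273548075126 346
first 85 [317.  180.3] pad x 18.324767489559274 caps x 105.9185405969533 365
0.44811956685976684 [ 480.6 -138.   115.6]
```

View pics/c6.png

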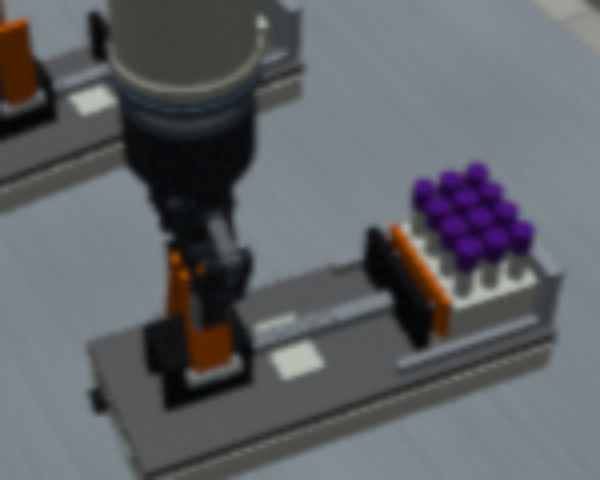

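The rack has moved about 12 mm to the stop and the pad's spring is compressing. The trigger still goes in fully, so I'll squeeze again until it stalls.

apply_moves(
  plan="0 0 0 0 0 0 0;0 0 0 0 0 0 0;0 0 0 0 0 0 0;0 0.2 -0.1 0 0 0 0;0 0 0 0 0 0 0;0 0 0 0 0 0 1;0 0 0 0 0 0 1;0 0 0 0 0 0 1;0 0 0 0 0 0 1;0 0 0 0 0 0 1;0 0 0 0 0 0 1;0 0 0 0 0 0 1",
)

```text
clock: 11.1
eef_pos: [481.0, -138.0, 115.5]
tcp_rot: [-1.556, -0.015, -0.137]
contact_force: [-1.4, -0.3, 1.4]
opening: 0.441
```

apply_moves(
  plan="0 0 0 0 0 0 0;0 0 0 0 0 0 0;0 0 0 0 0 0 0;0 0.2 -0.1 0 0 0 0;0 0 0 0 0 0 0;0 0 0 0 0 0 1;0 0 0 0 0 0 1;0 0 0 0 0 0 1;0 0 0 0 0 0 1;0 0 0 0 0 0 1;0 0 0 0 0 0 1;0 0 0 0 0 0 1",
)

```text
clock: 12.3
eef_pos: [481.4, -138.1, 115.6]
tcp_rot: [-1.554, -0.015, -0.137]
contact_force: [0.1, 0.2, 2.4]
opening: 0.441
```

```bash
python3 jaw.py
```

```text
new 29 [312.2 161.1] pad x 70.59720837440248 caps x 117.89531364576312 346
first 85 [317.  180.3] pad x 18.324767489559274 caps x 105.9185405969533 365
0.44497748186846586 [ 481.4 -138.1  115.6]
```

apply_moves(
  plan="0 0 0 0 0 0 0;0 0 0 0 0 0 0;0 0 0 0 0 0 0;-0.1 0.2 -0.1 0 0 0 0;0 0 0 0 0 0 0;0 0 0 0 0 0 1;0 0 0 0 0 0 1;0 0 0 0 0 0 1;0 0 0 0 0 0 1;0 0 0 0 0 0 1;0 0 0 0 0 0 1;0 0 0 0 0 0 1",
  squeeze=70,
)

```text
clock: 13.6
eef_pos: [480.7, -137.9, 116.0]
tcp_rot: [-1.552, -0.015, -0.137]
contact_force: [-0.7, 1.0, 1.5]
opening: 0.418
```

apply_moves(
  plan="0 0 0 0 0 0 0;0 0 0 0 0 0 0;0 0 0 0 0 0 0;0 0 0 0 0 0 0;0 0 0 0 0 0 0;0 -4 0 0 0 0 0;0 -4 0 0 0 0 0;0 -4 0 0 0 0 0;-5 0 0 0 0 0 0;-5 0 0 0 0 0 0;-5 0 0 0 0 0 0;0 0 0 0 0 0 0;0 0 0 0 0 0 0",
)

```text
clock: 14.9
eef_pos: [327.7, -118.8, 238.6]
tcp_rot: [-1.553, -0.018, -0.138]
contact_force: [0.0, -0.4, 1.0]
opening: 1.001
```

```bash
python3 jaw.py;python3 - <<'E'
from h import *
t=r.grab_frame("top");s=r.grab_frame("side")
a=cv2.resize(t[120:250,285:350],(300,600),interpolation=cv2.INTER_CUBIC)
b=cv2.resize(s[190:290,215:345],(490,377),interpolation=cv2.INTER_CUBIC)
c=np.zeros((600,795,3),np.uint8);c[:,:300]=a;c[:377,305:]=b
cv2.imwrite("pics/c7.png",c)
E
```

```text
new 64 [319.1 162.2] pad x 70.10317428323503 caps x 117.55607127387837 347
first 85 [317.  180.3] pad x 18.324767489559274 caps x 105.9185405969533 365
1.0009212023889031 [ 328.1 -118.8  238.2]
```

View pics/c7.png

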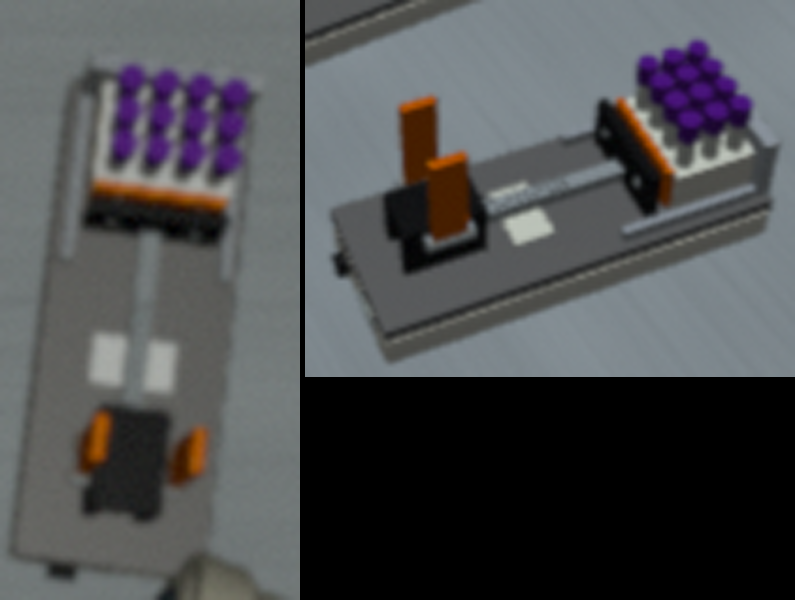

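The rack sits against the stop, the pad is flush with the jaw plate, and the paddles are back at rest. The trigger never clearly stalled, so I'll measure the plate's travel before handing in.

Run:
```python
from h import *
y=-0.117;ex=np.array([np.cos(y),np.sin(y)]);O=np.array([569.5,-151.0])
for nm,im,bx in(("first",cv2.imread("pics/top0.png"),(298,340,176,198)),("now",r.grab_frame("top"),(298,340,155,176))):
    b=max(blobs(im,(0,0,0),(180,255,45),bx),key=lambda b:b[0])
    print(nm,b[0],b[1],b[2],ex@(onplane("top",b[2],80)[:2]-O))
print(r.sense()["contact_force"])
```

```text
first 155 [301 185  31   9] [315.95483871 188.91612903] -6.755694825149154
now 188 [303 163  31  10] [318.05851064 167.24468085] 54.30331425235172
[ 0.28957952  0.41564812 -0.28566961]
```

```bash
python3 -c "
from rig import r
print(r.sign_off())"
```

```text
the job is handed in; nothing more can be done
None
```

The purple-capped rack is clamped against its stop and the job is handed in, at about 15 s on the robot's clock. I squeezed and released the orange trigger eight times, then backed the gripper off.

**Last checks that agreed:**
- **Jaw and rack:** The jaw plate moved about 61 mm and the pad about 52 mm, so the pad's spring is compressed by roughly 9–10 mm. I estimate jaw travel at about 0.063 m, past the 0.060 firm-grip mark. The rack moved about 12 mm and sits at the stop.
- **Trigger:** In the last view the paddles are back at rest, and nothing is touching the robot.
- **Other items:** The gripper never went near the yellow-capped rack, its clamp, the jugs or the box. I did not re-measure them at the end.

**One check that did not settle:** The paddles never clearly stalled short. The gripper opening at full squeeze stayed between 0.42 and 0.46 throughout. The firm grip is therefore judged from the measured jaw travel and spring compression, not from the feel of the trigger.

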